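# Find the spring clamp that has gone weak

## Task

One of the three spring clamps on the clamp board has lost its grip. Draw each pine lath steadily and straight out of its clamp, without twisting or prying it, feel which one slips out with much the least pull, and leave the laths lying free in front of the clamps; only when all three have been tried, lift that weak clamp off its peg and set it down flat in the middle of the mending tray. Leave the two good clamps on their pegs and everything else where it is.

Things in the scene. Friction and masses are not known exactly. Their poses are not given: they have to be found in the camera images.
- board (a point): Clamp board: white faced board screwed to the bench, 18 mm thick; it runs from -160 to +140 mm along its x and from -270 to +190 mm along its y from this point. The point is on its top face; x points away from the robot, z up. Three dowel pegs, 16 mm thick, 30 mm tall, stand on it at x = +20 mm, y = -120, 0, +120 mm, a clamp on each
- clamp_a_hub (a point): Black spring clamp (80 to 125 g) on its side on the board, one of three alike. Point: centre of the hub (36 long x 36 wide x 31 mm high, round the coil spring; the place to take it), 15.5 mm above its underside. -x along the jaws, towards the robot; z up. All three: jaws end 80 mm before the point; handles end 94 mm behind it, spread 42 mm either side
- clamp_b_hub (a point): Black spring clamp (80 to 125 g) on its side on the board, one of three alike. Point: centre of the hub (36 long x 36 wide x 31 mm high, round the coil spring; the place to take it), 15.5 mm above its underside. -x along the jaws, towards the robot; z up. All three: the peg stands in the throat just before the hub, so it cannot be dragged forwards; it lifts straight up off the peg by 40 mm
- clamp_c_hub (a point): Black spring clamp (80 to 125 g) on its side on the board, one of three alike. Point: centre of the hub (36 long x 36 wide x 31 mm high, round the coil spring; the place to take it), 15.5 mm above its underside. -x along the jaws, towards the robot; z up. All three: the -y arm is fixed to the hub, the +y arm is sprung; with the lath gone it shuts, its handle then 60 mm out
- lath_a_mid (a point): Pine lath nipped in clamp_a, on edge on the board: 110 mm along its x, 12 mm thick (y), 36 mm high, 26 g. Point: its centre, 18 mm up. At the start in line with the clamp, centre 99 mm before the hub; the pads grip it over the first 20 mm of draw along the clamp's -x; after 34 mm it is clear of the jaws
- lath_b_mid (a point): Pine lath nipped in clamp_b, on edge on the board: 110 mm along its x, 12 mm thick (y), 36 mm high, 26 g. Point: its centre, 18 mm up. At the start in line with the clamp, centre 99 mm before the hub; it slips at a steady pull of about 9 to 15 N in a good clamp, 4 to 7 N in the weak one, varying with the day
- lath_c_mid (a point): Pine lath nipped in clamp_c, on edge on the board: 110 mm along its x, 12 mm thick (y), 36 mm high, 26 g. Point: its centre, 18 mm up. At the start in line with the clamp, centre 99 mm before the hub; its front 74 mm stick out of the jaws, free to be taken
- tray_floor (a point): Empty galvanised tray for clamps to be mended, 240 mm along its x, 170 mm along its y, 40 mm high, walls 4 mm. This point is the centre of its inner floor, 5 mm above the bench
- glue: Bystander: yellow wood-glue bottle, 58 mm across, 150 mm tall. Its origin is at its underside, at the middle
- screw_jar: Bystander: glass jar of screws with a steel lid, 60 mm across, 75 mm tall, standing on the board. Its origin is at its underside, at the middle
- tape_measure: Bystander: yellow tape measure, 66 x 36 x 62 mm high. Its origin is at its underside, at the middle
- sanding_block: Bystander: cork sanding block, 70 x 110 x 34 mm high. Its origin is at its underside, at the middle
- screwdriver: Bystander: screwdriver 200 mm long, lying. Its origin is at its underside, at the middle
- offcut: Bystander: brown timber offcut, 90 x 45 x 22 mm high. Its origin is at its underside, at the middle
- block_plane: Bystander: steel block plane, 150 x 50 mm, about 55 mm high. Its origin is at its underside, at the middle
Not all that is in view belongs to the job. Leave any red look-alike of the part that bears clamp_a_hub alone.

How it is judged:
On the way:
1. every lath has been drawn clear of its jaws while all three clamps are still parked on their pegs (x of lath_a_mid in the frame of clamp_a_hub below -0.13 m and x of lath_b_mid in the frame of clamp_b_hub below -0.13 m and x of lath_c_mid in the frame of clamp_c_hub below -0.13 m and distance of each of clamp_a_hub, clamp_b_hub, clamp_c_hub from where it was at the start of the episode below 0.025 m), for 0.1 s.
At the end, for the whole second after the job is handed in: The weak clamp (jaws nip with under 6 N) lies flat (0.15 rad) on the tray floor, hub within 45 mm of the middle along and 50 mm across; the good clamps are on their pegs (within 25 mm of their starts); laths down, centres 80 mm or more before the board's point; all at rest (((contact force between clamp_a_jaw and clamp_a_pad below 6 N and x of clamp_a_hub in the frame of tray_floor between -0.045 and 0.045 m and y of clamp_a_hub in the frame of tray_floor between -0.05 and 0.05 m and z of clamp_a_hub in the frame of tray_floor below 0.025 m and angle between clamp_a_hub's own z axis and vertical below 0.15 rad) or (contact force between clamp_a_jaw and clamp_a_pad above 6 N and distance of clamp_a_hub from where it was at the start of the episode below 0.025 m)) and ((contact force between clamp_b_jaw and clamp_b_pad below 6 N and x of clamp_b_hub in the frame of tray_floor between -0.045 and 0.045 m and y of clamp_b_hub in the frame of tray_floor between -0.05 and 0.05 m and z of clamp_b_hub in the frame of tray_floor below 0.025 m and angle between clamp_b_hub's own z axis and vertical below 0.15 rad) or (contact force between clamp_b_jaw and clamp_b_pad above 6 N and distance of clamp_b_hub from where it was at the start of the episode below 0.025 m)) and ((contact force between clamp_c_jaw and clamp_c_pad below 6 N and x of clamp_c_hub in the frame of tray_floor between -0.045 and 0.045 m and y of clamp_c_hub in the frame of tray_floor between -0.05 and 0.05 m and z of clamp_c_hub in the frame of tray_floor below 0.025 m and angle between clamp_c_hub's own z axis and vertical below 0.15 rad) or (contact force between clamp_c_jaw and clamp_c_pad above 6 N and distance of clamp_c_hub from where it was at the start of the episode below 0.025 m)) and x of each of lath_a_mid, lath_b_mid, lath_c_mid in the frame of board below -0.08 m and height (world z) of each of lath_a_mid, lath_b_mid, lath_c_mid below 0.05 m and linear speed of each of clamp_a, clamp_b, clamp_c, lath_a, lath_b, lath_c below 0.02 m/s); the robot touches nothing.
It fails at once if a lath is twisted or prised in the jaws (more than 40 N between lath and clamp) (contact force between lath_a and clamp_a above 40 N or contact force between lath_b and clamp_b above 40 N or contact force between lath_c and clamp_c above 40 N).
It fails at once if a clamp is pressed hard on, or dragged hard against its peg (more than 40 N between clamp and board) (contact force between any of clamp_a, clamp_b, clamp_c and clamp_board above 40 N).
It fails at once if the clamp is flung, or dropped from more than a hand's breadth (linear speed of any of clamp_a, clamp_b, clamp_c above 1.2 m/s).
It fails at once if a bystander is disturbed (moved more than 30 mm) (distance of any of glue, screw_jar, tape_measure, sanding_block, screwdriver, offcut, block_plane from where it was at the start of the episode above 0.03 m).
It also fails if it takes over 69 s, if anything falls off the work surface, if the arm or the gripper's body presses on something with over 40 N, if the wrist force passes 120 N, or if a joint passes its speed limit or range.

## Robot

A 7-joint arm with a two-finger parallel gripper is mounted at the origin on the work surface. World frame = base frame: x ahead of the robot, y to its left, z up, the work surface at z = 0. Lengths are in m, angles in rad, forces in N, time in s.
With the tool pointing down it reaches from about 0.425 to 0.925 m from the base axis. Payload 6.8 kg.
Tool frame: the origin (TCP) lies at the very end of the fingers, on their centre line; the grasp point (between the pads) lies 19 mm behind it (r.tcp_to_grasp is the distance from the TCP to the grasp point, in m); z points along the fingers, y is the line along which they close (so a half turn about z gives the same grasp; the last joint's range is limited). The gripper opens to 85 mm and grips with 20 to 120 N. Pads are 22 mm wide; open, the fingers measure 114 mm over their backs; the gripper's body (76 mm by 85 mm) begins 54 mm behind the grasp point. The pads swing forward as they close: fully open they stand 13 mm farther back than shut.
Start: joints at [1.229, 0.477, 0.022, 1.555, -0.011, 1.109, -0.083], TCP at [0.156, -0.657, 0.231] pointing down, gripper open.
Joint ranges: [-2.96, 2.96], [-0.34, 2.1], [-1.41, 1.46], [0.24, 2.44], [-1.37, 4.51], [0.17, 1.92], [-2.96, 2.96]. Speed limits (rad/s): [2.39, 2.39, 3.14, 3.14, 3.14, 3.14, 3.14].

## Interface

Orientations are given as a rotation vector (axis times angle).
In Python, from bench import r gives the robot as it stands.
- The arm moves only by the tool step_arm, never from a script. Its argument "moves" is a list of rows, each a list of 7 numbers: the shift along the tool's x, y, z in mm, then the turn, a rotation vector about the tool's x, y, z in rad, then the finger opening in mm, from 0 to 85.4. A call has 1 to 8 rows; each row is the pose to reach, as a shift and turn from the pose commanded when the call began, along the tool's axes at that moment; what a row does not reach only later rows make up. A row lasts 1/10 s, in which the tool goes at most 50 mm and 8.59 degrees, less where a joint would pass 70% of its speed; a pose out of reach is approached as far as the arm can. A call with a gripper value outside its range is refused whole. The fingers move at their own pace and stop on an object; "grip_force" is the grip in N (left out, the last holds). Time passes only in rows, so rows that repeat a pose let the fingers close. It gives the time, the measured TCP pose, the force, the opening and the grip force at its end, in the units of the state.
- r.get_obs(): the state, without advancing time (a new reading comes with each control period).
- r.grab_frame(name): name is "side" or "top"; returns a dict with "image" (384x512x3 uint8, red, green, blue), "depth" (384x512 float32, m along the optical axis (not along the pixel's ray), 0 where there is no reading), "mtx" (3x3 intrinsics, pixels), "k1" (the pictures are not rectified: a ray, as slopes to the right and down, at radius r is drawn at 1 + k1 r^2 times it, then the intrinsics apply), "rvec" (rotation vector, rad) and "tvec" (3), from world to camera coordinates, as OpenCV has them. Camera axes: x right, y down, z forward; pixel columns grow to the right and rows downward; lengths in m; the calibration is good to about 2 mm. A picture is of the moment at which its call begins.
- r.hand_in(): hands the job in; it is judged then, once.
The state is a dict: "clock": time; "joints": joint angles; "qvel": joint speeds; "tau": joint torques, N m; "tcp_pos": TCP position; "orientation": TCP orientation; "contact_force": force on the tool from outside, world axes, zero at the start; "moment": the same for the moment, N m; "grip_width": finger opening in m; "gripper_force": force on a finger pad.
Only numpy, scipy, OpenCV 4.12 (cv2) and the standard library are available. Lean on these libraries where they do the work, as an engineer would, in place of code of your own. Each camera call takes 0.05 s, during which the arm holds its last target. There are 200 camera calls.

## Working session

There is one attempt and no reset: what is moved stays moved. The work goes in short steps, Python scripts to look and compute and a tool call to move; the robot and the scene stay as the last step left them, time stands still between calls to the robot, and variables do not carry over. Pictures are saved under pics/ and viewed, at most 10 in all, crops included, and the job is handed in when it is done.

Besides the shell and the picture viewer there is one more tool, called after "Emit:" as a command line: name --pt "numbers of a row" for each row, then --argument value for the rest. step_arm: Moves the arm, as the interface text tells. Its arguments: {"type":"object","properties":{"moves":{"type":"array","items":{"type":"array","items":{"type":"number"}}},"grip_force":{"type":"number"}},"required":["moves"]}

```bash
mkdir -p pics; cat > h.py <<'E'
import numpy as np,cv2
from bench import r
def grab(n,save=None):
    f=r.grab_frame(n)
    if save: cv2.imwrite('pics/'+save,f['image'][:,:,::-1])
    return f
def world(f,uv,z=None):
    """pixels -> world points by ray onto plane z, or by depth if z None"""
    uv=np.atleast_2d(np.float64(uv)); K=f['mtx']
    D=np.array([f['k1'],0,0,0,0.])
    s=cv2.undistortPoints(uv[:,None],K,D)[:,0]
    R=cv2.Rodrigues(np.float64(f['rvec']))[0]; t=np.float64(f['tvec']).ravel()
    d=np.c_[s,np.ones(len(s))]
    if z is None:
        dep=f['depth'][uv[:,1].astype(int),uv[:,0].astype(int)]
        return (d*dep[:,None]-t)@R
    c=-R.T@t; w=d@R
    return c+w*((z-c[2])/w[:,2])[:,None]
E
python3 - <<'E'
from h import *
a=grab('top','top0.png');b=grab('side','side0.png')
print(r.get_obs()); print(a['mtx'],a['k1'],-cv2.Rodrigues(a['rvec'])[0].T@np.ravel(a['tvec']),-cv2.Rodrigues(b['rvec'])[0].T@np.ravel(b['tvec']))
E
```

```text
{'clock': 0.1, 'joints': array([ 1.22888831,  0.47774196,  0.02234615,  1.55633508, -0.01152633,
        1.10930394, -0.08314427]), 'qvel': array([-2.68574806e-04, -1.97142176e-03, -3.69311873e-05, -2.71506279e-03,
        1.25849814e-03, -7.88243632e-04,  2.87400977e-03]), 'tau': array([ 5.48319571e-03, -5.97760606e+01,  1.61412198e+00, -2.81953293e+01,
        1.28602283e-02,  5.11719642e-03, -9.30059997e-06]), 'tcp_pos': array([ 0.15625894, -0.65612056,  0.23041395]), 'orientation': array([-3.11853342e+00, -3.66177468e-01,  4.58706781e-04]), 'contact_force': array([ 0.32884859,  0.47059845, -0.70729684]), 'moment': array([ 3.42371156e-04, -9.21083173e-05,  2.26998957e-02]), 'gripper_force': 0.0, 'grip_width': 0.08544327462775514}
[[385.02344133   0.         258.89492959]
 [  0.         385.02344133 193.08903359]
 [  0.           0.           1.        ]] -0.12089735396384763 [ 0.38650836 -0.07133968  1.34827785] [-0.11590603  0.62728636  1.03374864]
```

View pics/top0.png

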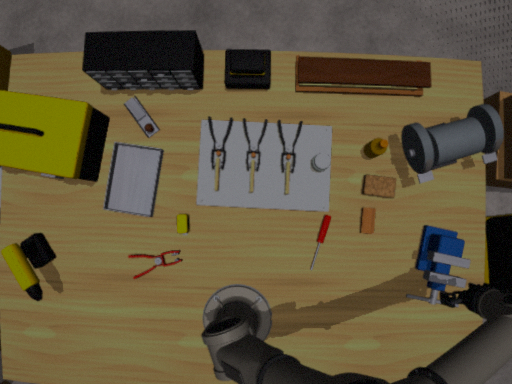

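View pics/side0.png

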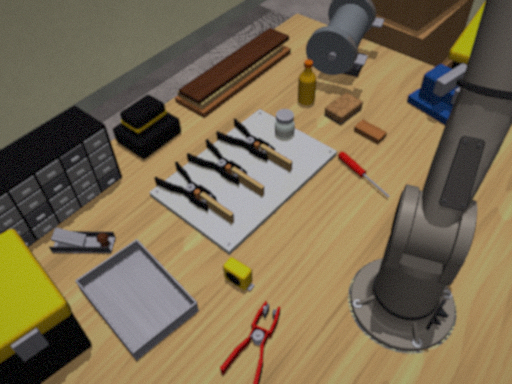

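The top view (up = +x, left = +y) shows the white board around (265,165). The three clamps are at columns 218, 252 and 287, with the laths at about rows 155–195. The tray is at (134,180), the jar at (321,162), the tape measure at (182,223) and the red look-alike at (157,260).

```bash
python3 - <<'E'
from h import *
a=grab('top'); im=a['image']; hsv=cv2.cvtColor(im,cv2.COLOR_RGB2HSV)
x0,y0,x1,y1=195,118,335,213
sub=hsv[y0:y1,x0:x1]
lath=((sub[...,1]>70)&(sub[...,2]>120)).astype(np.uint8)
brd=((sub[...,1]<45)&(sub[...,2]>120)).astype(np.uint8)
dark=(sub[...,2]<75).astype(np.uint8)
def pts(m): 
    v,u=np.nonzero(m); return np.c_[u+x0,v+y0]
c=cv2.convexHull(pts(cv2.morphologyEx(brd,cv2.MORPH_OPEN,np.ones((3,3)))).astype(np.float32))[:,0]
w=world(a,c,.018); rb=cv2.minAreaRect((w[:,:2]*1000).astype(np.float32)); print('board',rb)
n,l,st,ct=cv2.connectedComponentsWithStats(lath)
for i in range(1,n):
    if 40<st[i,4]<600:
        p=pts(l==i); 
        if p[:,0].min()<=197 or p[:,0].max()>=333: continue
        w=world(a,p,.054)*1000; rr=cv2.minAreaRect(w[:,:2].astype(np.float32)); print('lath',st[i],w[:,:2].mean(0).round(),np.round(rr[0]),np.round(rr[1]),rr[2], 'depthz',np.median(world(a,p)[:,2]).round(3))
n,l,st,ct=cv2.connectedComponentsWithStats(dark)
for i in range(1,n):
    if st[i,4]>40: 
        p=pts(l==i); w=world(a,p,.04)*1000; print('dark',st[i],w.min(0).round(),w.max(0).round())
# tray via depth region
s=hsv[135:225,95:172]; m=((s[...,1]<60)).astype(np.uint8)
n,l,st,ct=cv2.connectedComponentsWithStats(m); i=1+np.argmax(st[1:,4]); v,u=np.nonzero(l==i)
w=world(a,cv2.convexHull(np.c_[u+95,v+135].astype(np.float32))[:,0],.04)*1000
print('tray',st[i],cv2.minAreaRect(w[:,:2].astype(np.float32)))
crop=im[110:235,90:340]; cv2.imwrite('pics/c1.png',cv2.resize(crop[:,:,::-1],None,fx=3.2,fy=3.2,interpolation=cv2.INTER_CUBIC))
E
```

```text
board ((538.0352783203125, -84.3690185546875), (458.55474853515625, 299.6584777832031), 88.23624420166016)
lath [51  0 19  4 66] [689. -50.] [688. -49.] [10. 61.] 1.0472136735916138 depthz 0.0
lath [71  0 12  5 44] [ 689. -108.] [ 688. -106.] [14. 37.] 1.1668201684951782 depthz -0.0
lath [20 40  4 31 67] [502.  78.] [503.  78.] [  7. 102.] 88.42674255371094 depthz 0.055
lath [56 42  3 31 67] [499. -43.] [499. -43.] [101.   7.] 1.1523281335830688 depthz 0.054
lath [91 44  4 31 61] [ 490. -163.] [ 494. -163.] [  7. 102.] 88.84614562988281 depthz 0.054
dark [ 13   0  25  52 304] [518.  30.  40.] [695. 113.  40.]
dark [ 48   0  25  53 254] [516. -91.  40.] [696.  -8.  40.]
dark [ 83   2  25  53 296] [ 512. -211.   40.] [ 691. -128.   40.]
tray [   8    7   60   75 3481] ((479.8709411621094, 369.97027587890625), (179.7111053466797, 240.62144470214844), 82.47698211669922)
```

View pics/c1.png

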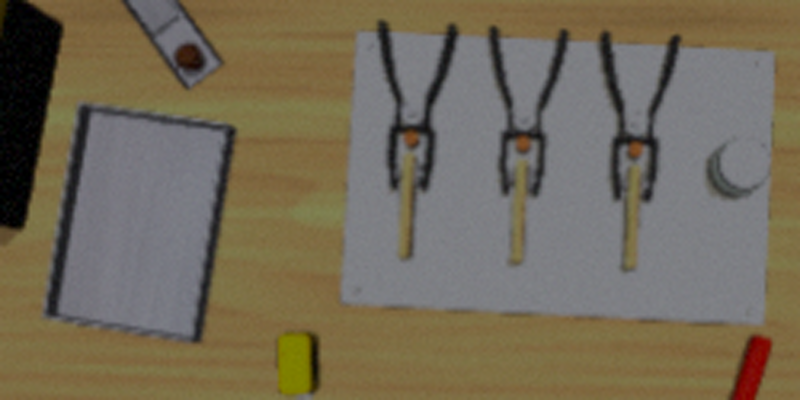

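The zoom shows each lath in its jaws, with the orange peg top just before the hub and the hub disc behind it. Pegs are at crop (411,139), (523,143) and (635,149). Next I'll refine the lath lines and front ends using both views.

```bash
cat >> h.py <<'E'
from scipy.spatial.transform import Rotation as Ro
def plan(p,yaw_deg):
    """tool-frame shift (mm) and turn to put TCP at p, pointing down, tool x at yaw"""
    o=r.get_obs(); R=Ro.from_rotvec(o['orientation']); y=np.radians(yaw_deg)
    T=Ro.from_matrix(np.array([[np.cos(y),np.sin(y),0],[np.sin(y),-np.cos(y),0],[0,0,-1.]]))
    print('clock',round(o['clock'],2),'tcp',o['tcp_pos'].round(4),'shift',(R.inv().apply(np.array(p)-o['tcp_pos'])*1000).round(1),'turn',(R.inv()*T).as_rotvec().round(4))
def laths(f,box):
    """lath pixels with height from depth -> line on top edge"""
    hsv=cv2.cvtColor(f['image'],cv2.COLOR_RGB2HSV)
    m=((hsv[...,1]>70)&(hsv[...,2]>100)&(hsv[...,0]>10)).astype(np.uint8)
    v,u=np.nonzero(m&(f['depth']>0)); w=world(f,np.c_[u,v])
    k=(w[:,0]>.40)&(w[:,0]<.56)&(w[:,1]>-.25)&(w[:,1]<.13)&(w[:,2]>box[0])&(w[:,2]<box[1])
    return np.c_[u,v][k],w[k]
E
python3 - <<'E'
from h import *
for n in('top','side'):
    f=grab(n); uv,w=laths(f,(.047,.062))
    for yc in(.077,-.043,-.163):
        k=abs(w[:,1]-yc)<.03; q=world(f,uv[k],.054)*1000; d=w[k]*1000
        q=q[abs(q[:,1]-np.median(q[:,1]))<12]
        s,c=np.polyfit(q[:,0],q[:,1],1)
        print(n,len(q),'x',q[:,0].min().round(),q[:,0].max().round(),'y@495',round(s*495+c,1),'deg',np.degrees(s).round(2),'zmed',np.median(d[:,2]).round(1),'ymed d',np.median(d[:,1]).round(1))
f=grab('top')
hsv=cv2.cvtColor(f['image'],cv2.COLOR_RGB2HSV)
m=((hsv[...,0]<15)&(hsv[...,1]>120)).astype(np.uint8); n,l,st,ct=cv2.connectedComponentsWithStats(m)
for i in range(1,n):
    x,y=ct[i]
    if 200<x<300 and 140<y<165: print('peg',st[i,4],ct[i],world(f,ct[i],.048)*1000)
m=((hsv[...,1]<60)).astype(np.uint8)
for c in [(321,162)]: print('jar',world(f,c,.09))
plan((.49,-.16,.15),-1.8)
E
```

```text
top 84 x 445.0 554.0 y@495 77.4 deg -1.87 zmed 54.3 ymed d 77.4
top 93 x 444.0 549.0 y@495 -42.2 deg -1.8 zmed 53.9 ymed d -42.5
top 103 x 440.0 559.0 y@495 -162.2 deg -2.22 zmed 54.4 ymed d -161.7
side 172 x 446.0 556.0 y@495 78.8 deg -2.77 zmed 53.8 ymed d 78.8
side 150 x 442.0 552.0 y@495 -41.0 deg -2.86 zmed 53.6 ymed d -41.1
side 136 x 439.0 547.0 y@495 -160.8 deg -2.84 zmed 54.0 ymed d -160.2
peg 13 [217.92307692 152.46153846] [[573.78250851  74.6030719   48.        ]]
peg 15 [253. 154.] [[570.59323714 -44.92470099  48.        ]]
peg 16 [288.1875 155.8125] [[ 566.74909628 -164.60478081   48.        ]]
jar [[ 0.54277666 -0.27014377  0.09      ]]
clock 0.3 tcp [ 0.1563 -0.6565  0.2309] shift [ 439.6 -405.6   81.2] turn [-6.000e-04  1.000e-04  2.652e-01]
```

Emit:
step_arm --pt "220 -203 40 0 0 0.13 85" --pt "440 -406 80 0 0 0.265 60" --pt "440 -406 80 0 0 0.265 40" --pt "440 -406 80 0 0 0.265 40" --pt "440 -406 80 0 0 0.265 40" --pt "440 -406 80 0 0 0.265 40" --pt "440 -406 80 0 0 0.265 40" --pt "440 -406 80 0 0 0.265 40"

```text
clock: 1.1
tcp_pos: [0.3785, -0.3259, 0.1784]
orientation: [3.141, -0.049, 0.001]
contact_force: [-0.1, -0.4, -0.4]
grip_width: 0.0403
gripper_force: 0.0
```

Emit:
step_arm --pt "0 0 0 0 0 0 40"

```text
clock: 1.2
tcp_pos: [0.3817, -0.3209, 0.1778]
orientation: [-3.138, 0.032, -0.002]
contact_force: [-0.1, -1.0, 0.4]
grip_width: 0.0396
gripper_force: 0.0
```

```bash
python3 -c "
from h import *
plan((.494,-.1618,.075),-1.9);o=r.get_obs();print(o['joints'],o['contact_force'],o['grip_width'])"
```

```text
clock 1.2 tcp [ 0.3817 -0.3209  0.1778] shift [ 109.  -161.   103.5] turn [-0.0031 -0.0009  0.013 ]
[ 0.65932789  0.25655813 -0.09706211  2.01868917  0.02807624  0.86848008
 -1.04369665] [-0.0757679  -0.97987507  0.43248502] 0.03962669034424786
```

Emit:
step_arm --pt "109 -161 28 -0.003 0 0.013 40" --pt "109 -161 28 -0.003 0 0.013 40" --pt "109 -161 28 -0.003 0 0.013 40" --pt "109 -161 28 -0.003 0 0.013 40" --pt "109 -161 60 -0.003 0 0.013 40" --pt "109 -161 103 -0.003 0 0.013 40" --pt "109 -161 103 -0.003 0 0.013 40" --pt "109 -161 103 -0.003 0 0.013 40"

```text
clock: 2.0
tcp_pos: [0.491, -0.1705, 0.0755]
orientation: [3.138, -0.07, -0.003]
contact_force: [1.1, -0.4, 0.3]
grip_width: 0.0401
gripper_force: 0.0
```

```bash
python3 -c "
from h import *
plan((.494,-.1618,.025),-1.9);f=grab('side','s1.png');f=grab('top');i=f['image'][150:214,195:340,::-1]
s=cv2.imread('pics/s1.png')[80:260,110:400];cv2.imwrite('pics/s1.png',cv2.resize(s,None,fx=2.5,fy=2.5))"
```

```text
clock 2.0 tcp [ 0.491  -0.1705  0.0755] shift [ 2.7 -9.  50.4] turn [ 0.0028  0.0018 -0.0117]
```

View pics/s1.png

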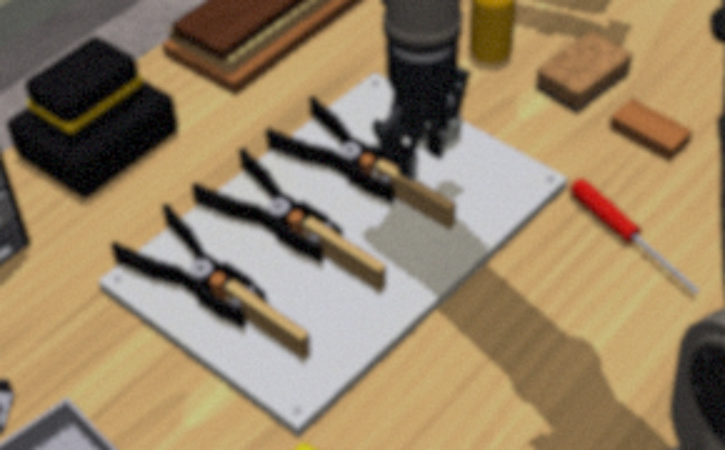

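The side crop shows the open fingers above the third lath, at about (415,150), still short in y. I'll settle the pose and then descend.

Emit:
step_arm --pt "3 -9 0 0.003 0.002 -0.012 40" --pt "3 -9 0 0.003 0.002 -0.012 40" --pt "3 -9 0 0.003 0.002 -0.012 40" --pt "3 -9 0 0.003 0.002 -0.012 40"

```text
clock: 2.5
tcp_pos: [0.4951, -0.1613, 0.0758]
orientation: [3.141, -0.051, 0.004]
contact_force: [-0.2, -0.1, 0.8]
grip_width: 0.0398
gripper_force: 0.0
```

```bash
python3 -c "
from h import *
plan((.494,-.1618,.025),-1.9)"
```

```text
clock 2.5 tcp [ 0.4951 -0.1613  0.0758] shift [-1.3  0.5 50.8] turn [ 0.0003 -0.0027  0.0009]
```

Emit:
step_arm --pt "-2 0 15 0 0 0 40" --pt "-2 0 30 0 0 0 40" --pt "-2 0 45 0 0 0 40" --pt "-2 0 50 0 0 0 34" --pt "-2 0 50 0 0 0 26" --pt "-2 0 50 0 0 0 20" --pt "-2 0 50 0 0 0 18" --grip_force 20

```text
clock: 3.2
tcp_pos: [0.4936, -0.1613, 0.026]
orientation: [3.141, -0.051, 0.005]
contact_force: [0.4, 0.1, -0.3]
grip_width: 0.0182
gripper_force: 0.0
```

```bash
python3 -c "
from h import *
plan((.494,-.1618,.025),-1.9)
f=grab('top');i=f['image'][140:214,250:330,::-1];cv2.imwrite('pics/t1.png',cv2.resize(i,None,fx=7,fy=7,interpolation=2))"
```

```text
clock 3.2 tcp [ 0.4936 -0.1613  0.026 ] shift [0.4 0.4 1. ] turn [ 0.0003 -0.0033  0.0008]
```

Emit:
step_arm --pt "0 0 0 0 0 0 15.5" --pt "0 0 0 0 0 0 15.5"

```text
clock: 3.45
tcp_pos: [0.4934, -0.1614, 0.0257]
orientation: [3.141, -0.051, 0.004]
contact_force: [0.3, -0.8, -0.5]
grip_width: 0.0155
gripper_force: 0.3
```

Emit:
step_arm --pt "0 0 0 0 0 0 13.5" --pt "0 0 0 0 0 0 13.5"

```text
clock: 3.65
tcp_pos: [0.4931, -0.1613, 0.0254]
orientation: [3.141, -0.051, 0.004]
contact_force: [1.0, -0.1, 0.4]
grip_width: 0.0133
gripper_force: 0.2
```

Emit:
step_arm --pt "0 0 0 0 0 0 9" --pt "0 0 0 0 0 0 9" --pt "0 0 0 0 0 0 9" --grip_force 50

```text
clock: 3.95
tcp_pos: [0.4932, -0.1613, 0.0255]
orientation: [3.141, -0.051, 0.004]
contact_force: [-0.5, -0.2, 5.3]
grip_width: 0.0116
gripper_force: 49.8
```

Emit:
step_arm --pt "-1 0 -0.4 0 0 0 9" --pt "-2 0 -0.4 0 0 0 9" --pt "-3 0 -0.4 0 0 0 9" --pt "-4 0 -0.4 0 0 0 9" --pt "-5 0 -0.4 0 0 0 9" --pt "-6 0 -0.4 0 0 0 9"

```text
clock: 4.55
tcp_pos: [0.4892, -0.1609, 0.0262]
orientation: [3.141, -0.05, 0.01]
contact_force: [5.9, 0.1, 0.6]
grip_width: 0.0114
gripper_force: 49.0
```

Emit:
step_arm --pt "-1.5 0 0 0 0 0 9" --pt "-3 0 0 0 0 0 9" --pt "-4.5 0 0 0 0 0 9"

```text
clock: 4.85
tcp_pos: [0.4849, -0.1607, 0.0263]
orientation: [3.141, -0.049, 0.01]
contact_force: [5.7, 0.2, 0.3]
grip_width: 0.0114
gripper_force: 49.1
```

Emit:
step_arm --pt "-1.5 0 0 0 0 0 9" --pt "-3 0 0 0 0 0 9" --pt "-4.5 0 0 0 0 0 9"

```text
clock: 5.15
tcp_pos: [0.4804, -0.1605, 0.0263]
orientation: [3.141, -0.049, 0.01]
contact_force: [6.4, -0.1, -0.1]
grip_width: 0.011
gripper_force: 49.1
```

About 6 N, so this one looks weak. I'll draw it clear and try the others.

Emit:
step_arm --pt "-4 0 0 0 0 0 9" --pt "-8 0 0 0 0 0 9" --pt "-12 0 0 0 0 0 9" --pt "-17 0 0 0 0 0 9" --pt "-22 0 0 0 0 0 9" --pt "-27 0 0 0 0 0 9" --pt "-32 0 0 0 0 0 9" --pt "-35 0 0 0 0 0 9"

```text
clock: 5.95
tcp_pos: [0.442, -0.1596, 0.0255]
orientation: [3.141, -0.051, 0.001]
contact_force: [0.2, -0.2, 0.5]
grip_width: 0.011
gripper_force: 49.9
```

Emit:
step_arm --pt "0 0 0.4 0 0 0 9" --pt "0 0 0.4 0 0 0 9" --pt "0 0 0.4 0 0 0 16" --pt "0 0 0.4 0 0 0 30" --pt "0 0 0.4 0 0 0 40" --pt "0 0 -25 0 0 0 40" --pt "0 0 -60 0 0 0 40" --pt "0 0 -80 0 0 0 40"

```text
clock: 6.75
tcp_pos: [0.4434, -0.1596, 0.1073]
orientation: [3.141, -0.051, 0.005]
contact_force: [0.1, -0.6, -0.7]
grip_width: 0.04
gripper_force: 0.0
```

```bash
python3 -c "
from h import *
plan((.497,-.0418,.075),-1.9)
f=grab('side','s2.png');s=f['image'][80:260,110:400,::-1];cv2.imwrite('pics/s2.png',cv2.resize(s,None,fx=2.5,fy=2.5))"
```

```text
clock 6.75 tcp [ 0.4434 -0.1596  0.1073] shift [  49.7 -119.5   32.4] turn [ 0.0003 -0.0032  0.001 ]
```

View pics/s2.png

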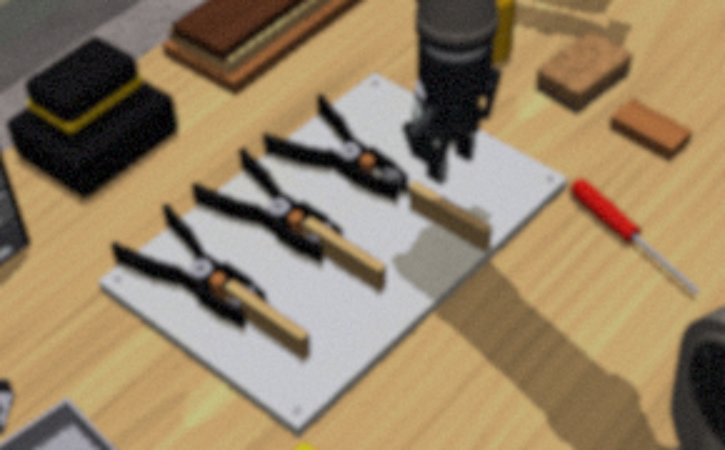

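The third lath now stands free at about (450,215) and its clamp has shut, still on its peg. Next is the middle lath.

Emit:
step_arm --pt "25 -60 0 0 -0.003 0 40" --pt "50 -119 0 0 -0.003 0 40" --pt "50 -119 0 0 -0.003 0 40" --pt "50 -119 10 0 -0.003 0 40" --pt "50 -119 32 0 -0.003 0 40" --pt "50 -119 32 0 -0.003 0 40" --pt "50 -119 32 0 -0.003 0 40" --pt "50 -119 32 0 -0.003 0 40"

```text
clock: 7.6
tcp_pos: [0.4969, -0.0428, 0.0742]
orientation: [3.141, -0.052, -0.001]
contact_force: [-0.8, 0.3, -0.3]
grip_width: 0.0399
gripper_force: 0.0
```

```bash
python3 -c "
from h import *
plan((.496,-.0418,.025),-1.9)"
```

```text
clock 7.6 tcp [ 0.4969 -0.0428  0.0742] shift [-0.9 -1.  49.2] turn [ 0.0002  0.0005 -0.0001]
```

Emit:
step_arm --pt "-1 -1 15 0 0 0 40" --pt "-1 -1 30 0 0 0 40" --pt "-1 -1 45 0 0 0 40" --pt "-1 -1 49 0 0 0 34" --pt "-1 -1 49 0 0 0 26" --pt "-1 -1 49 0 0 0 20" --pt "-1 -1 49 0 0 0 18" --grip_force 20

```text
clock: 8.3
tcp_pos: [0.4964, -0.0413, 0.0255]
orientation: [3.141, -0.051, 0.001]
contact_force: [-0.3, -0.2, -0.5]
grip_width: 0.0181
gripper_force: 0.0
```

Emit:
step_arm --pt "0 0 0 0 0 0 15.5" --pt "0 0 0 0 0 0 15.5"

```text
clock: 8.5
tcp_pos: [0.4961, -0.0413, 0.0251]
orientation: [3.141, -0.051, -0.0]
contact_force: [-0.0, -0.0, -0.3]
grip_width: 0.0156
gripper_force: 0.2
```

Emit:
step_arm --pt "0 0 0 0 0 0 13.5" --pt "0 0 0 0 0 0 13.5"

```text
clock: 8.7
tcp_pos: [0.4959, -0.0413, 0.0248]
orientation: [3.141, -0.051, -0.001]
contact_force: [1.2, -0.7, 0.8]
grip_width: 0.0135
gripper_force: 0.2
```

Emit:
step_arm --pt "0 0 0 0 0 0 9" --pt "0 0 0 0 0 0 9" --pt "0 0 0 0 0 0 9" --grip_force 60

```text
clock: 9.0
tcp_pos: [0.496, -0.0413, 0.0249]
orientation: [3.141, -0.051, -0.001]
contact_force: [-0.6, -0.7, 5.4]
grip_width: 0.0107
gripper_force: 59.4
```

Emit:
step_arm --pt "-1 0 -0.4 0 0 0 9" --pt "-2 0 -0.4 0 0 0 9" --pt "-3 0 -0.4 0 0 0 9" --pt "-4 0 -0.4 0 0 0 9" --pt "-5 0 -0.4 0 0 0 9" --pt "-6 0 -0.4 0 0 0 9"

```text
clock: 9.6
tcp_pos: [0.4947, -0.0406, 0.026]
orientation: [-3.14, 0.05, -0.013]
contact_force: [12.8, -0.5, -5.9]
grip_width: 0.0114
gripper_force: 58.3
```

Emit:
step_arm --pt "-1.5 0 0 0 0 0 9" --pt "-3 0 0 0 0 0 9" --pt "-4.5 0 0 0 0 0 9"

```text
clock: 9.9
tcp_pos: [0.4924, -0.0405, 0.0268]
orientation: [-3.14, 0.05, -0.02]
contact_force: [15.2, -1.6, -2.3]
grip_width: 0.0108
gripper_force: 58.5
```

Emit:
step_arm --pt "-1.5 0 0 0 0 0 9" --pt "-3 0 0 0 0 0 9" --pt "-4.5 0 0 0 0 0 9"

```text
clock: 10.2
tcp_pos: [0.4891, -0.0401, 0.0272]
orientation: [-3.139, 0.05, -0.023]
contact_force: [15.2, -0.7, -1.7]
grip_width: 0.011
gripper_force: 58.7
```

Emit:
step_arm --pt "-3 0 0 0 0 0 9" --pt "-6 0 0 0 0 0 9" --pt "-9 0 0 0 0 0 9" --pt "-12 0 0 0 0 0 9" --pt "-16 0 0 0 0 0 9" --pt "-22 0 0 0 0 0 9" --pt "-28 0 0 0 0 0 9" --pt "-34 0 0 0 0 0 9"

```text
clock: 11.0
tcp_pos: [0.4466, -0.0394, 0.0252]
orientation: [-3.141, 0.05, 0.002]
contact_force: [-0.4, 0.4, -1.0]
grip_width: 0.011
gripper_force: 60.0
```

Emit:
step_arm --pt "0 0 0 0 0 0 9" --pt "0 0 0 0 0 0 9"

```text
clock: 11.2
tcp_pos: [0.445, -0.0395, 0.0249]
orientation: [3.141, -0.05, -0.007]
contact_force: [-3.9, 1.2, 7.3]
grip_width: 0.0111
gripper_force: 61.0
```

Emit:
step_arm --pt "0 0 -0.5 0 0 0 14" --pt "0 0 -0.5 0 0 0 20" --pt "0 0 -0.5 0 0 0 34" --pt "0 0 -0.5 0 0 0 40" --pt "0 0 -25 0 0 0 40" --pt "0 0 -60 0 0 0 40" --pt "0 0 -80 0 0 0 40" --pt "0 0 -80 0 0 0 40"

```text
clock: 12.0
tcp_pos: [0.4489, -0.0397, 0.1076]
orientation: [3.141, -0.051, 0.007]
contact_force: [0.6, -0.9, -0.3]
grip_width: 0.0399
gripper_force: 0.0
```

```bash
python3 -c "
from h import *
plan((.4995,.0777,.075),-1.9)
f=grab('side','s3.png');s=f['image'][80:260,110:400,::-1];cv2.imwrite('pics/s3.png',cv2.resize(s,None,fx=2.5,fy=2.5))"
```

```text
clock 12.0 tcp [ 0.4489 -0.0397  0.1076] shift [  46.7 -119.    32.8] turn [ 0.0001 -0.0043  0.0006]
```

View pics/s3.png

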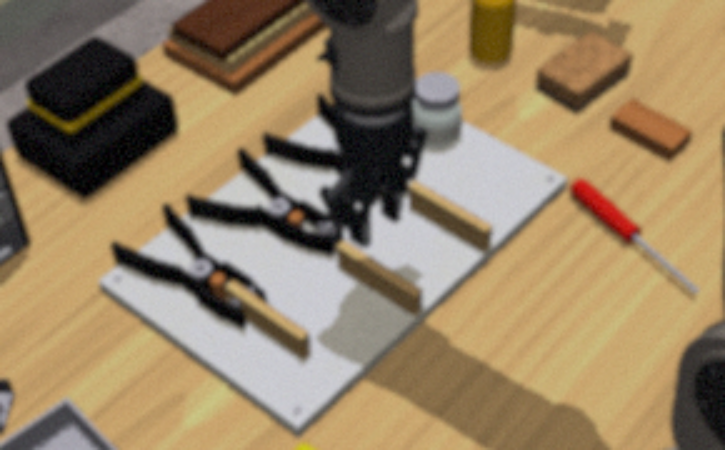

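The middle lath is free at about (378,275) and clamp 2 is shut on its peg. It needed about 15 N, so that clamp is good. Now the last one.

Emit:
step_arm --pt "23 -60 0 0 -0.004 0 40" --pt "47 -119 0 0 -0.004 0 40" --pt "47 -119 0 0 -0.004 0 40" --pt "47 -119 10 0 -0.004 0 40" --pt "47 -119 32 0 -0.004 0 40" --pt "47 -119 32 0 -0.004 0 40" --pt "47 -119 32 0 -0.004 0 40" --pt "47 -119 32 0 -0.004 0 40"

```text
clock: 12.85
tcp_pos: [0.4977, 0.0773, 0.0733]
orientation: [3.141, -0.052, -0.008]
contact_force: [-0.1, -0.6, -0.3]
grip_width: 0.04
gripper_force: 0.0
```

```bash
python3 -c "
from h import *
plan((.4995,.078,.025),-1.9)"
```

```text
clock 12.85 tcp [0.4977 0.0773 0.0733] shift [ 2.1 -0.8 48.3] turn [0.0002 0.005  0.0001]
```

Emit:
step_arm --pt "1 -0.7 15 0 0.003 0 40" --pt "1 -0.7 30 0 0.003 0 40" --pt "1 -0.7 44 0 0.003 0 40" --pt "1 -0.7 48 0 0.003 0 34" --pt "1 -0.7 48 0 0.003 0 26" --pt "1 -0.7 48 0 0.003 0 20" --pt "1 -0.7 48 0 0.003 0 18" --grip_force 20

```text
clock: 13.55
tcp_pos: [0.4989, 0.0786, 0.0257]
orientation: [-3.141, 0.051, 0.001]
contact_force: [-0.9, 0.1, -0.2]
grip_width: 0.0181
gripper_force: 0.0
```

Emit:
step_arm --pt "0 0 0 0 0 0 15.5" --pt "0 0 0 0 0 0 15.5"

```text
clock: 13.75
tcp_pos: [0.4987, 0.0785, 0.0254]
orientation: [-3.141, 0.051, 0.002]
contact_force: [-0.4, -0.2, 0.3]
grip_width: 0.0154
gripper_force: 0.0
```

Emit:
step_arm --pt "0 0 0 0 0 0 13.5" --pt "0 0 0 0 0 0 13.5"

```text
clock: 13.95
tcp_pos: [0.4985, 0.0784, 0.0252]
orientation: [3.141, -0.051, -0.003]
contact_force: [0.2, -0.6, 0.5]
grip_width: 0.0136
gripper_force: 0.2
```

Emit:
step_arm --pt "0 0 0 0 0 0 9" --pt "0 0 0 0 0 0 9" --pt "0 0 0 0 0 0 9" --grip_force 60

```text
clock: 14.25
tcp_pos: [0.4986, 0.0785, 0.0253]
orientation: [3.141, -0.051, -0.003]
contact_force: [-1.1, -0.7, 4.4]
grip_width: 0.0111
gripper_force: 59.3
```

Emit:
step_arm --pt "-1 0 -0.3 0 0 0 9" --pt "-2 0 -0.3 0 0 0 9" --pt "-3 0 -0.3 0 0 0 9" --pt "-4 0 -0.3 0 0 0 9" --pt "-5 0 -0.3 0 0 0 9" --pt "-6 0 -0.3 0 0 0 9"

```text
clock: 14.85
tcp_pos: [0.4971, 0.079, 0.0263]
orientation: [-3.139, 0.052, -0.01]
contact_force: [11.3, -0.9, -4.2]
grip_width: 0.011
gripper_force: 58.3
```

Emit:
step_arm --pt "-1.5 0 0 0 0 0 9" --pt "-3 0 0 0 0 0 9" --pt "-4.5 0 0 0 0 0 9"

```text
clock: 15.15
tcp_pos: [0.4943, 0.0795, 0.027]
orientation: [-3.138, 0.052, -0.015]
contact_force: [14.1, -1.0, -2.6]
grip_width: 0.011
gripper_force: 58.5
```

Emit:
step_arm --pt "-1.5 0 0 0 0 0 9" --pt "-3 0 0 0 0 0 9" --pt "-4.5 0 0 0 0 0 9"

```text
clock: 15.45
tcp_pos: [0.4906, 0.08, 0.0274]
orientation: [-3.137, 0.052, -0.018]
contact_force: [15.2, -0.5, -1.4]
grip_width: 0.0109
gripper_force: 58.8
```

Emit:
step_arm --pt "-3 0 0 0 0 0 9" --pt "-6 0 0 0 0 0 9" --pt "-9 0 0 0 0 0 9" --pt "-12 0 0 0 0 0 9" --pt "-16 0 0 0 0 0 9" --pt "-22 0 0 0 0 0 9" --pt "-28 0 0 0 0 0 9" --pt "-34 0 0 0 0 0 9"

```text
clock: 16.25
tcp_pos: [0.449, 0.0801, 0.0254]
orientation: [3.141, -0.051, -0.004]
contact_force: [-0.2, -1.2, -1.0]
grip_width: 0.0108
gripper_force: 59.9
```

Emit:
step_arm --pt "0 0 -0.3 0 0 0 9" --pt "0 0 -0.5 0 0 0 14" --pt "0 0 -0.5 0 0 0 20" --pt "0 0 -0.5 0 0 0 34" --pt "0 0 -0.5 0 0 0 40" --pt "0 0 -25 0 0 0 40" --pt "0 0 -60 0 0 0 50" --pt "0 0 -90 0 0 0 60"

```text
clock: 17.05
tcp_pos: [0.4494, 0.0801, 0.1166]
orientation: [-3.141, 0.05, 0.004]
contact_force: [-0.4, 0.2, 0.6]
grip_width: 0.0598
gripper_force: 0.0
```

```bash
python3 - <<'E'
from h import *
for n in('top','side'):
    f=grab(n); uv,w=laths(f,(.025,.062))
    for yc in(.077,-.043,-.163):
        k=abs(w[:,1]-yc)<.03; q=world(f,uv[k],.054)*1000
        if len(q): print(n,len(q),'x',np.percentile(q[:,0],[1,99]).round(),'y',np.median(q[:,1]).round(),'z',np.median(w[k][:,2]).round(3))
# grey coil disc of clamp 3
f=grab('top'); i=f['image'][110:214,190:340,::-1];cv2.imwrite('pics/t2.png',cv2.resize(i,None,fx=5.3,fy=5.3,interpolation=2))
plan((.590,-.1655,.13),-1.9)
E
```

```text
Traceback (most recent call last):
  File "h.py", line 11, in world
    s=cv2.undistortPoints(uv[:,None],K,D)[:,0]
      ~~~~~~~~~~~~~~~~~~~^^^^^^^^^^^^^^^^
cv2.error: OpenCV(4.12.0) /io/opencv/modules/calib3d/src/undistort.dispatch.cpp:347: error: (-215:Assertion failed) CV_IS_MAT(_src) && CV_IS_MAT(_dst) && (_src->rows == 1 || _src->cols == 1) && (_dst->rows == 1 || _dst->cols == 1) && _src->cols + _src->rows - 1 == _dst->rows + _dst->cols - 1 && (CV_MAT_TYPE(_src->type) == CV_32FC2 || CV_MAT_TYPE(_src->type) == CV_64FC2) && (CV_MAT_TYPE(_dst->type) == CV_32FC2 || CV_MAT_TYPE(_dst->type) == CV_64FC2) in function 'cvUndistortPointsInternal'
```

View picture.

Emit:
step_arm --pt "0 30 -40 0 0 0 70" --pt "50 90 -40 0 0 0 70" --pt "100 160 -40 0 0 0 70" --pt "130 235 -40 0 0 0 70" --pt "130 245 -40 0 0 0 70" --pt "130 245 -40 0 0 0 70" --pt "130 245 -40 0 0 0 70" --pt "130 245 -40 0 0 0 70"

```text
clock: 17.9
tcp_pos: [0.5715, -0.1706, 0.1545]
orientation: [3.141, -0.056, -0.005]
contact_force: [-0.4, 1.1, 0.5]
grip_width: 0.0703
gripper_force: 0.0
```

```bash
python3 - <<'E'
from h import *
for n in('top','side'):
    f=grab(n); uv,w=laths(f,(.025,.062))
    for yc in(.077,-.043,-.163):
        k=abs(w[:,1]-yc)<.03
        if k.any():
            q=world(f,uv[k],.054)*1000
            print(n,len(q),'x',np.percentile(q[:,0],[1,99]).round(),'y',np.median(q[:,1]).round(),'z',np.median(w[k][:,2]).round(3))
a=f['image'][100:230,130:330,::-1];cv2.imwrite('pics/t2.png',cv2.resize(a,None,fx=4,fy=4,interpolation=2))
plan((.593,-.1653,.08),-1.9)
E
```

```text
top 92 x [402. 500.] y 80.0 z 0.053
top 91 x [401. 498.] y -40.0 z 0.054
side 174 x [400. 504.] y 83.0 z 0.053
side 168 x [401. 500.] y -37.0 z 0.053
side 119 x [399. 493.] y -156.0 z 0.053
clock 18.0 tcp [ 0.5712 -0.1674  0.1547] shift [21.9 -2.7 74.7] turn [-0.001   0.0031  0.0024]
```

View pics/t2.png

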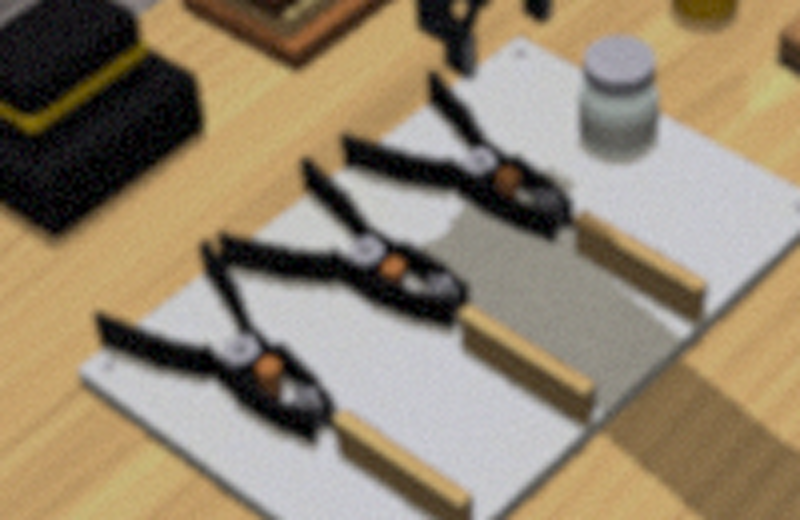

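All three laths stand free and the clamps are shut on their pegs. Clamp 3's hub disc is at about (482,160) in the crop. I'll check its position by ray.

```bash
python3 - <<'E'
from h import *
f=grab('side'); g=f['image'].astype(int)
for c in [(130+482/4,100+160/4),(130+368/4,100+249/4),(130+240/4,100+347/4)]:
    u,v=map(int,np.round(c)); s=g[v-5:v+6,u-6:u+7].min(2); m=s>110
    yy,xx=np.nonzero(m); cc=np.array([xx.mean()+u-6,yy.mean()+v-5])
    print(m.sum(),cc,world(f,[c,cc],.05)*1000, world(f,[c])[:,2])
E
```

```text
64 [249.21875  138.359375] [[ 587.00889308 -162.69115145   50.        ]
 [ 594.41779825 -165.73784556   50.        ]] [0.04660174]
67 [221.08955224 160.86567164] [[591.37970577 -44.41409623  50.        ]
 [597.00841077 -46.85844216  50.        ]] [0.04735384]
78 [188.79487179 185.66666667] [[597.09313432  76.12138123  50.        ]
 [602.35075229  75.34624884  50.        ]] [0.0511924]
```

Emit:
step_arm --pt "21 -2.5 0 0 0.003 0.002 70" --pt "21 -2.5 40 0 0.003 0.002 70" --pt "21 -2.5 74 0 0.003 0.002 70" --pt "21 -2.5 74 0 0.003 0.002 70" --pt "21 -2.5 74 0 0.003 0.002 70" --pt "21 -2.5 74 0 0.003 0.002 70" --grip_force 30

```text
clock: 18.65
tcp_pos: [0.594, -0.1667, 0.0833]
orientation: [3.141, -0.052, 0.006]
contact_force: [0.1, -0.7, 0.9]
grip_width: 0.0701
gripper_force: 0.0
```

```bash
python3 -c "
from h import *
plan((.592,-.165,.025),-1.9)"
```

```text
clock 18.65 tcp [ 0.594  -0.1667  0.0833] shift [-2.3 -1.7 58.3] turn [ 0.0003 -0.004  -0.0002]
```

Emit:
step_arm --pt "-2 -1.5 0 0 -0.003 0 70" --pt "-2 -1.5 15 0 -0.003 0 70" --pt "-2 -1.5 28 0 -0.003 0 70" --pt "-2 -1.5 34 0 -0.003 0 70"

```text
clock: 19.05
tcp_pos: [0.5895, -0.1654, 0.0452]
orientation: [-3.141, 0.054, 0.007]
contact_force: [0.8, -0.3, -0.4]
grip_width: 0.07
gripper_force: 0.0
```

Emit:
step_arm --pt "0 0 6 0 0 0 70" --pt "0 0 12 0 0 0 70" --pt "0 0 18 0 0 0 70"

```text
clock: 19.35
tcp_pos: [0.5908, -0.1656, 0.0287]
orientation: [-3.141, 0.054, 0.003]
contact_force: [0.4, -0.1, 0.3]
grip_width: 0.0698
gripper_force: 0.0
```

```bash
python3 -c "
from h import *
plan((.592,-.165,.025),-1.9);print(r.get_obs()['contact_force'])
f=grab('side');a=f['image'][90:190,200:330,::-1];cv2.imwrite('pics/t3.png',cv2.resize(a,None,fx=6,fy=6,interpolation=2))"
```

```text
clock 19.35 tcp [ 0.5908 -0.1656  0.0287] shift [ 1.2 -0.7  3.7] turn [ 0.      0.002  -0.0011]
[ 0.37821085 -0.08196394  0.31870492]
```

View pics/t3.png

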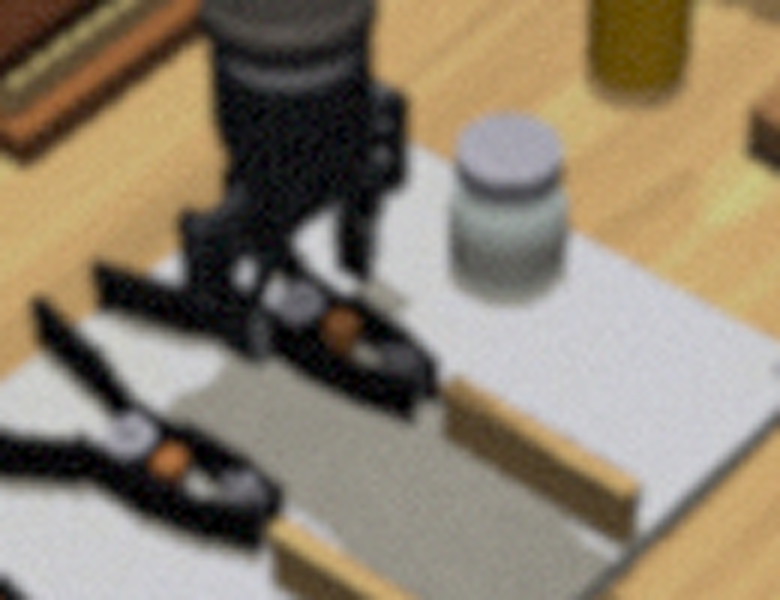

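The fingers straddle the hub disc at about (300,300) in the crop, so I'll close gently in steps.

Emit:
step_arm --pt "0 0 2 0 0 0 55" --pt "0 0 2 0 0 0 46" --pt "0 0 2 0 0 0 42" --pt "0 0 2 0 0 0 42" --grip_force 20

```text
clock: 19.8
tcp_pos: [0.5909, -0.1657, 0.0275]
orientation: [3.141, -0.054, -0.002]
contact_force: [-0.4, -0.1, 0.4]
grip_width: 0.042
gripper_force: 0.0
```

Emit:
step_arm --pt "0 0 0 0 0 0 39" --pt "0 0 0 0 0 0 39"

```text
clock: 20.0
tcp_pos: [0.5908, -0.1656, 0.0274]
orientation: [3.141, -0.054, -0.003]
contact_force: [-0.6, 0.6, 0.5]
grip_width: 0.0389
gripper_force: 0.0
```

Emit:
step_arm --pt "0 0 0 0 0 0 37" --pt "0 0 0 0 0 0 37"

```text
clock: 20.2
tcp_pos: [0.5908, -0.1656, 0.0275]
orientation: [3.141, -0.054, -0.003]
contact_force: [-1.2, 0.3, 3.7]
grip_width: 0.0373
gripper_force: 13.9
```

Contact at 37 mm, with the grip centred. I'll grip firmly and lift.

Emit:
step_arm --pt "0 0 -0.5 0 0 0 30" --pt "0 0 -0.5 0 0 0 30" --pt "0 0 -0.5 0 0 0 30" --grip_force 50

```text
clock: 20.5
tcp_pos: [0.5907, -0.1656, 0.0277]
orientation: [3.141, -0.054, -0.003]
contact_force: [-0.2, -0.5, 3.6]
grip_width: 0.0359
gripper_force: 48.1
```

Emit:
step_arm --pt "0 0 -4 0 0 0 30" --pt "0 0 -8 0 0 0 30" --pt "0 0 -14 0 0 0 30" --pt "0 0 -22 0 0 0 30"

```text
clock: 20.9
tcp_pos: [0.5906, -0.1656, 0.05]
orientation: [-3.141, 0.054, 0.004]
contact_force: [0.4, 0.2, -1.2]
grip_width: 0.0359
gripper_force: 48.4
```

Emit:
step_arm --pt "0 0 -20 0 0 0 30" --pt "0 0 -50 0 0 0 30" --pt "0 0 -90 0 0 0 30" --pt "0 0 -120 0 0 0 30" --pt "0 0 -120 0 0 0 30"

```text
clock: 21.4
tcp_pos: [0.5937, -0.1662, 0.1753]
orientation: [3.139, -0.054, 0.01]
contact_force: [0.1, -1.3, -1.2]
grip_width: 0.0362
gripper_force: 49.0
```

```bash
python3 - <<'E'
from h import *
f=grab('top')
v,u=np.mgrid[80:240,60:200]; uv=np.c_[u.ravel(),v.ravel()]
w=world(f,uv); k=(w[:,2]>.06)&(w[:,0]>.3)&(w[:,0]<.66)
print('tall near: y min',np.percentile(w[k][:,1],[0,.5,2]),'zmax',w[k][:,2].max())
k=(w[:,2]>.025)&(w[:,2]<.06)&(abs(w[:,1]-.37)<.13)&(abs(w[:,0]-.48)<.16)
p=(w[k][:,:2]*1000).astype(np.float32); print('rim',k.sum(),np.median(w[k][:,2]),cv2.minAreaRect(p))
hsv=cv2.cvtColor(f['image'],cv2.COLOR_RGB2HSV)[135:225,95:172]
for c in [(115,144),(162,149),(105,208),(152,216)]: print(world(f,c,.042)*1000)
plan((.47,.36,.17),-7.5)
E
```

```text
tall near: y min [-0.07133968 -0.07133968 -0.07133968] zmax 1.3482778539102234
rim 592 0.03811839953418763 ((504.6572570800781, 396.2947998046875), (221.923095703125, 280.8247375488281), 82.60175323486328)
[[599.82670721 437.07316835  42.        ]]
[[583.89941736 269.21609275  42.        ]]
[[376.4049867  464.41526913  42.        ]]
[[352.80562412 296.86872868  42.        ]]
clock 21.45 tcp [ 0.5922 -0.166   0.1726] shift [-140.3 -521.4    1.7] turn [ 0.0009 -0.0027  0.0964]
```

```bash
python3 - <<'E'
from h import *
f=grab('top')
v,u=np.mgrid[85:240,40:200]; uv=np.c_[u.ravel(),v.ravel()]
uv=uv[f['depth'][uv[:,1],uv[:,0]]>0]
w=world(f,uv)
for z in(.06,.1,.15,.2):
    k=(w[:,2]>z)&(w[:,0]>.3)&(w[:,0]<.66)&(w[:,1]>.2); print(z,k.sum(),np.percentile(w[k],[1,99],axis=0).round(3).tolist() if k.any() else '')
E
```

```text
0.06 3439 [[0.471, 0.48, 0.063], [0.659, 0.623, 0.206]]
0.1 3144 [[0.472, 0.481, 0.105], [0.659, 0.624, 0.206]]
0.15 2719 [[0.473, 0.481, 0.154], [0.659, 0.624, 0.206]]
0.2 1166 [[0.481, 0.492, 0.2], [0.659, 0.624, 0.208]]
```

Emit:
step_arm --pt "-20 -60 0 0 0 0.02 30" --pt "-40 -140 0 0 0 0.03 30" --pt "-70 -230 0 0 0 0.05 30" --pt "-100 -330 0 0 0 0.07 30" --pt "-120 -430 0 0 0 0.09 30" --pt "-130 -525 0 0 0 0.096 30" --pt "-130 -525 0 0 0 0.096 30" --pt "-130 -525 0 0 0 0.096 30"

```text
clock: 22.3
tcp_pos: [0.5014, 0.2253, 0.1684]
orientation: [3.133, -0.205, -0.007]
contact_force: [1.5, 0.3, -1.5]
grip_width: 0.0361
gripper_force: 48.9
```

Emit:
step_arm --pt "0 0 0 0 0 0 30"

```text
clock: 22.4
tcp_pos: [0.4994, 0.2328, 0.1689]
orientation: [-3.133, 0.185, 0.008]
contact_force: [0.6, 0.1, -0.8]
grip_width: 0.0357
gripper_force: 48.9
```

```bash
python3 -c "
from h import *
plan((.478,.367,.06),-7.5)"
```

```text
clock 22.4 tcp [0.4994 0.2328 0.1689] shift [ -36.5 -130.3  109.5] turn [-0.0032  0.0054  0.0127]
```

Emit:
step_arm --pt "-36 -130 0 -0.003 0.005 0.013 30" --pt "-36 -130 0 -0.003 0.005 0.013 30" --pt "-36 -130 0 -0.003 0.005 0.013 30" --pt "-36 -130 0 -0.003 0.005 0.013 30" --pt "-36 -130 50 -0.003 0.005 0.013 30" --pt "-36 -130 90 -0.003 0.005 0.013 30" --pt "-36 -130 108 -0.003 0.005 0.013 30" --pt "-36 -130 108 -0.003 0.005 0.013 30"

```text
clock: 23.2
tcp_pos: [0.4816, 0.3543, 0.0576]
orientation: [3.123, -0.225, -0.006]
contact_force: [-0.7, -0.1, -1.1]
grip_width: 0.0357
gripper_force: 48.8
```

```bash
python3 -c "
from h import *
plan((.478,.367,.017),-7.5)
f=grab('side');a=f['image'][200:384,40:260,::-1];cv2.imwrite('pics/t4.png',cv2.resize(a,None,fx=3,fy=3,interpolation=2))"
```

```text
clock 23.2 tcp [0.4816 0.3543 0.0576] shift [ -5.3 -12.4  40.4] turn [ 0.0103  0.0029 -0.0127]
```

View pics/t4.png

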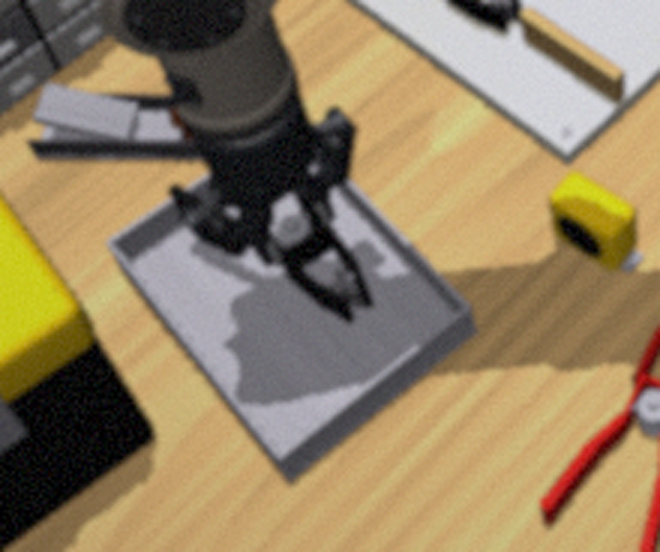

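The clamp hangs level, well inside the tray, with the jaws at about (350,300). I'll centre it and lower.

Emit:
step_arm --pt "-3 -10 0 0.008 0.003 -0.01 30" --pt "-3 -10 12 0.008 0.003 -0.01 30" --pt "-3 -10 24 0.008 0.003 -0.01 30" --pt "-3 -10 34 0.008 0.003 -0.01 30" --pt "-3 -10 38 0.008 0.003 -0.01 30" --pt "-3 -10 38 0.008 0.003 -0.01 30" --pt "-3 -10 38 0.008 0.003 -0.01 30"

```text
clock: 23.95
tcp_pos: [0.4829, 0.368, 0.0239]
orientation: [-3.13, 0.209, -0.01]
contact_force: [-0.4, 1.1, -0.8]
grip_width: 0.0361
gripper_force: 48.9
```

Emit:
step_arm --pt "0 0 1 0 0 0 30" --pt "0 0 2 0 0 0 30" --pt "0 0 2 0 0 0 30"

```text
clock: 24.25
tcp_pos: [0.4828, 0.368, 0.022]
orientation: [-3.13, 0.209, -0.01]
contact_force: [0.6, 0.1, -0.8]
grip_width: 0.0359
gripper_force: 48.9
```

```bash
python3 -c "
from h import *
plan((.478,.367,.0147),-7.5)"
```

```text
clock 24.25 tcp [0.4828 0.368  0.022 ] shift [-4.7  1.7  7.3] turn [-0.0049 -0.0062 -0.0023]
```

Emit:
step_arm --pt "0 0 2 -0.004 -0.005 0 30" --pt "0 0 4 -0.004 -0.005 0 30" --pt "0 0 6 -0.004 -0.005 0 30" --pt "0 0 6 -0.004 -0.005 0 30"

```text
clock: 24.65
tcp_pos: [0.4826, 0.3678, 0.0155]
orientation: [-3.134, 0.209, -0.001]
contact_force: [-0.1, 0.6, -1.5]
grip_width: 0.0361
gripper_force: 48.9
```

Emit:
step_arm --pt "0 0 0.7 0 0 0 30" --pt "0 0 1.4 0 0 0 30" --pt "0 0 1.4 0 0 0 30"

```text
clock: 24.95
tcp_pos: [0.4827, 0.368, 0.0144]
orientation: [-3.134, 0.209, -0.002]
contact_force: [0.1, -0.5, -1.7]
grip_width: 0.036
gripper_force: 48.9
```

Emit:
step_arm --pt "0 0 0.5 0 0 0 36" --pt "0 0 0.5 0 0 0 40" --pt "0 0 0.5 0 0 0 46" --pt "0 0 0.5 0 0 0 56" --pt "0 0 0.5 0 0 0 66" --pt "0 0 0.5 0 0 0 66"

```text
clock: 25.55
tcp_pos: [0.4828, 0.3681, 0.014]
orientation: [-3.134, 0.209, -0.002]
contact_force: [0.2, -0.2, -0.1]
grip_width: 0.0659
gripper_force: 0.0
```

Emit:
step_arm --pt "0 0 -10 0 0 0 66" --pt "0 0 -30 0 0 0 66" --pt "0 0 -70 0 0 0 66" --pt "0 0 -120 0 0 0 66" --pt "0 100 -150 0 0 0 66" --pt "0 200 -150 0 0 0 66" --pt "0 200 -150 0 0 0 66" --pt "0 200 -150 0 0 0 66"

```text
clock: 26.35
tcp_pos: [0.4561, 0.1708, 0.1647]
orientation: [-3.134, 0.209, -0.004]
contact_force: [1.6, -1.5, -0.0]
grip_width: 0.0658
gripper_force: 0.0
```

Emit:
step_arm --pt "0 0 0 0 0 0 66" --pt "0 0 0 0 0 0 66" --pt "0 0 0 0 0 0 66"

```text
clock: 26.65
tcp_pos: [0.4567, 0.174, 0.1641]
orientation: [-3.133, 0.207, -0.003]
contact_force: [0.4, 0.5, -0.5]
grip_width: 0.0658
gripper_force: 0.0
```

```bash
python3 -c "
from h import *
f=grab('side','end.png');print(r.get_obs()['qvel'].round(3))"
```

```text
[-0.01   0.008 -0.    -0.     0.001  0.003  0.003]
```

View pics/end.png

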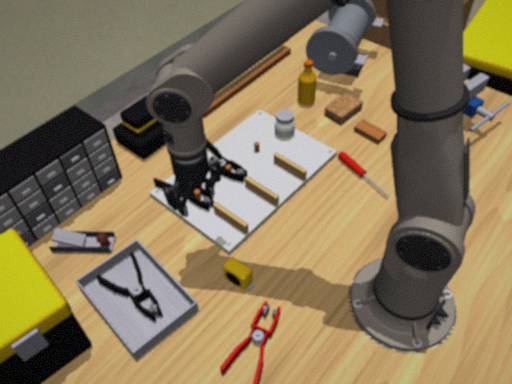

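The clamp lies flat near the middle of the tray, at about (137,290). The laths are free at (230,217), (262,190) and (290,166), the peg at (256,147) is empty, and the arm is clear. Handing in.

```bash
python3 -c "
from bench import r
print(r.hand_in())"
```

```text
the job is handed in; nothing more can be done
None
```

I drew all three laths clear, found the clamp at y ≈ -0.165 m weak (it slipped at about 6 N; the other two took about 15 N), set it flat in the middle of the mending tray, and handed the job in at about 27 s; no verdict came back.

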